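# Set the photometer's filter turret and start the reading

### The job

On the white bench photometer, push the orange tab of the filter turret around with the fingertips until it points at the middle of the green dot, and leave it there. Then press the blue start button fully down and let it come up again. Do not lift, carry or shift the vial, the reagent bottle or the white rotor pack.

Things in the scene. Friction and masses are not known exactly. Their poses are not given: they have to be found in the camera images.
- photometer: White instrument fixed to the bench, 280 mm deep (x), 300 mm wide (y), its flat top (deck) 60 mm above the bench. Origin at the centre of its underside; x to its back, y to its left, z up; yaw -0.35 to 0.35. A grey optical head stands on the deck behind the turret's axis (from 7 mm behind it backwards, 130 mm wide, 50 mm high above the deck).
- turret_axis (a point): Point on the turning axis of the filter turret at deck height, 30 mm behind the middle of the photometer; axes as the photometer. The turret is a dark steel disc 110 mm across lying flat on the deck, its top 17 mm above the deck, with a black hub 24 mm across up to 27 mm above the deck.
- turret (a joint): Turret angle, rad, -1.9 to 1.9 (end stops), positive anticlockwise from above. At q the tab points from the axis along (-cos q, -sin q) in the photometer's x, y. The dots lie at -pi/2, pi/6 and pi/2 (coloured) and -pi/6 (black, parking place). It starts near the parking place, between -0.9 and -0.1. It turns stiffly, about 2 N at the tab, without clicks, and stays where it is left.
- tab (a point): Centre of the upright orange tab beyond the turret's rim: a plate 30 mm long (60 to 90 mm from the axis), 7 mm thick, from 11 to 47 mm above the deck, on a black arm that reaches down to 5 mm above the deck. The point is 75 mm from the axis, 39 mm above the deck; its x points to the axis, its y across the plate. Free deck on both sides: push it sideways.
- pointer (a point): Point on the turret 108 mm from its axis, straight out beyond the tab: what the tab points at. When the tab is at a dot, this point lies over the dot's centre.
- mark_green: Flat green dot on the photometer deck, 28 mm across, 1.5 mm thick; its centre is 108 mm from the turret axis. The green, red and yellow dots swap places from run to run; a fourth, black dot marks the parking place. Origin at the dot's underside, on the deck. This is the position wanted.
- mark_red: Flat red dot on the photometer deck, 28 mm across, 1.5 mm thick; its centre is 108 mm from the turret axis. The green, red and yellow dots swap places from run to run; a fourth, black dot marks the parking place. Origin at the dot's underside, on the deck.
- mark_yellow: Flat yellow dot on the photometer deck, 28 mm across, 1.5 mm thick; its centre is 108 mm from the turret axis. The green, red and yellow dots swap places from run to run; a fourth, black dot marks the parking place. Origin at the dot's underside, on the deck.
- start_button_top (a point): Centre of the top of the round blue start button, 28 mm across, in a black housing at the front right corner of the deck (seen from the robot). It is pressed straight down.
- start_button (a joint): How far the start button is pressed, in m: 0 up, 0.006 fully down, which takes 5 N. It springs up by itself.
- vial_mid (a point): Middle of a small clear vial with a grey cap and white label, 24 mm across, 42 mm tall, standing loose on the deck's front left corner.
- reagent_mid (a point): Middle of a loose amber reagent bottle with a blue cap, 52 mm across, 100 mm tall, on the bench to the left of the photometer.
- rotor_pack_mid (a point): Middle of a loose round white rotor pack, 90 mm across, 27 mm tall, lying on the bench to the right of the photometer.

How it is judged (in metres and radians):
On the way, in this order (a step that is already met when the one before it is completed fails the run):
1. the turret's tab stands at the green dot (horizontal distance between pointer and mark_green below 0.012 m and velocity of joint turret between -0.05 and 0.05 rad/s), for 0.2 s.
2. the start button is pressed with the turret at the green dot (value of joint start_button above 0.004 m and horizontal distance between pointer and mark_green below 0.012 m), for 0.02 s.
At the end, for the whole second after the job is handed in: The turret rests with its tab pointing within 12 mm of the centre of the green dot, the start button has been pressed (more than 4 mm) and has come up again (less than 2 mm), and the vial, bottle and rotor pack are within 20 mm of where they stood (all of step 1 and value of joint start_button below 0.002 m and distance of each of vial_mid, reagent_mid, rotor_pack_mid from where it was at the start of the episode below 0.02 m); the robot touches nothing.
It fails at once if the start button is pressed while the turret is not at the green dot (value of joint start_button above 0.003 m and not (horizontal distance between pointer and mark_green below 0.012 m)).
It fails at once if the vial, bottle or rotor pack is lifted, carried, shifted by more than 20 mm or tipped (distance of any of vial_mid, reagent_mid, rotor_pack_mid from where it was at the start of the episode above 0.02 m or angle between any of vial_mid, reagent_mid, rotor_pack_mid's own z axis and vertical above 0.35 rad).
It also fails if it takes over 48 s, if anything falls off the work surface, if the arm or the gripper's body presses on something with over 40 N, if the wrist force passes 120 N, or if a joint passes its speed limit or range.

### The arm

A 6-joint arm with a two-finger parallel gripper is mounted at the origin on the work surface. World frame = base frame: x ahead of the robot, y to its left, z up, the work surface at z = 0. Lengths are in m, angles in degrees, forces in N, time in s.
With the tool pointing down it reaches from about 0.25 to 0.725 m from the base axis. Payload 9.7 kg.
Tool frame: the origin (TCP) lies midway between the tips of the shut fingers; the grasp point (between the pads) lies 19 mm behind it (grip_point_offset is the distance from the TCP to the grasp point, in m); y points along the fingers, z is the direction in which the jaws open and shut, and the axes are right-handed (so a half turn about y gives the same grasp; the last joint's range is limited). The gripper opens to 85 mm and grips with 20 to 120 N. Pads are 22 mm wide; open, the fingers measure 114 mm over their backs; the gripper's body (76 mm by 85 mm) begins 54 mm behind the grasp point. The pads swing forward as they close: fully open they stand 13 mm farther back than shut.
Start: joints at [-73.797, 4.979, 10.078, 95.1, 0, 90], TCP at [0.153, -0.528, 0.193] pointing down, gripper open.
Joint ranges: [-179.16, 179.16], [-48.56, 103.87], [-65.8, 70.77], [-126.05, 130.52], [-82.76, 87.17], [-180, 180]. Speed limits (degrees/s): [127.2, 127.2, 147.25, 180, 180, 180].

### API

Orientations are given as [roll, pitch, yaw] about the fixed x, y, z axes, in that order (R = Rz(yaw) Ry(pitch) Rx(roll)).
In Python, from workcell import get_obs, camera, job_done, grip_point_offset gives the robot as it stands.
- The arm moves only by the tool move_arm, never from a script. Its argument "deltas" is a list that holds one entry, the list of rows, each a list of 4 numbers: the shift along the tool's x, y, z in m, then the turn about the tool's y in degrees. A call has 1 to 5 rows; each row is the pose to reach, as a shift and turn from the pose commanded when the call began, along the tool's axes at that moment; what a row does not reach only later rows make up. A row lasts 1/10 s, in which the tool goes at most 50 mm and 8.59 degrees, less where a joint would pass 70% of its speed; a pose out of reach is approached as far as the arm can. A call with a gripper value outside its range is refused whole. "claw" is the finger opening in m, from 0 to 0.0854, set as the call begins (left out, the last holds). The fingers move at their own pace and stop on an object; "newtons" is the grip in N (left out, the last holds). Time passes only in rows, so rows that repeat a pose let the fingers close. It gives the time, the measured TCP pose, the force and the opening at its end, in the units of the state.
- get_obs(): the state, without advancing time (a new reading comes with each control period).
- camera(name): name is "side" or "top" or "wrist"; returns a dict with "color" (384x512x3 uint8, blue, green, red), "range_z" (384x512 float32, m along the optical axis (not along the pixel's ray), 0 where there is no reading), "fx", "fy", "cx", "cy" (pixels), "k1" (the pictures are not rectified: a ray, as slopes to the right and down, at radius r is drawn at 1 + k1 r^2 times it, then the intrinsics apply), "T" (4x4, takes a point from camera to world coordinates). Camera axes: x right, y down, z forward; pixel columns grow to the right and rows downward; lengths in m; the calibration is good to about 2 mm. A picture is of the moment at which its call begins.
- job_done(): hands the job in, once; it reports no verdict.
The state is a dict: "time": time; "q": joint angles; "qd": joint speeds; "joint_efforts": joint torques, N m; "ee_pos": TCP position; "tcp_rot": TCP orientation; "wrist_force": force on the tool from outside, world axes, zero at the start; "torque": the same for the moment, N m; "opening": finger opening in m.
Only numpy, scipy, OpenCV 4.12 (cv2) and the standard library are available. Lean on these libraries where they do the work, as an engineer would, in place of code of your own. Each camera call takes 0.05 s, during which the arm holds its last target. There are 200 camera calls.

## Working session

There is one attempt and no reset: what is moved stays moved. The work goes in short steps, Python scripts to look and compute and a tool call to move; the robot and the scene stay as the last step left them, time stands still between calls to the robot, and variables do not carry over. Pictures are saved under pics/ and viewed, about 8 in all and at most 12, crops included, and the job is handed in when it is done.

Besides the shell and the picture viewer there is one more tool, called after ">>>" by a JSON object that holds its "method" and its "body", one argument or row to a line. move_arm: Moves the arm, as the interface text tells. Its arguments: {"type":"object","properties":{"deltas":{"type":"array"},"claw":{"type":"number"},"newtons":{"type":"number"}},"required":["deltas"]}

```bash
mkdir -p pics; ls
cat > h.py <<'E'
import numpy as np, cv2
from workcell import get_obs, camera
def ray(c,u,v):
    p=np.array([(u-c['cx'])/c['fx'],(v-c['cy'])/c['fy']]); q=p.copy()
    for _ in range(20): q=p/(1+c['k1']*(q@q))
    T=np.array(c['T']); return T[:3,3], T[:3,:3]@np.array([q[0],q[1],1.])
def onz(c,u,v,z):
    o,d=ray(c,u,v); return o+d*(z-o[2])/d[2]
E
python3 - <<'E'
from h import *
o=get_obs(); print({k:np.round(v,3) for k,v in o.items()})
for n in ('top','side'):
    c=camera(n); cv2.imwrite(f'pics/{n}0.png',c['color']); print(n,np.round(c['T'],3),c['fx'],c['k1'])
E
```

```text
pics
{'time': np.float64(0.0), 'q': array([-7.3797e+01,  5.0110e+00,  1.0035e+01,  9.5100e+01,  2.0000e-03,
        9.0000e+01]), 'qd': array([ 0.073,  0.006, -0.006, -0.034,  0.038,  0.064]), 'joint_efforts': array([ 0.0000e+00, -5.2039e+01,  4.6480e+01,  1.6000e-02,  0.0000e+00,
        0.0000e+00]), 'ee_pos': array([ 0.153, -0.528,  0.193]), 'tcp_rot': array([-9.00760e+01,  2.00000e-03, -1.63796e+02]), 'wrist_force': array([-0.071,  0.472, -0.684]), 'torque': array([ 0.014, -0.003, -0.011]), 'opening': np.float64(0.085)}
top [[-0.025 -0.988  0.153  0.446]
 [-0.999  0.028  0.022 -0.007]
 [-0.026 -0.153 -0.988  1.184]
 [ 0.     0.     0.     1.   ]] 495.5854173344779 -0.21056639919988238
side [[ 0.932 -0.275  0.237  0.4  ]
 [-0.363 -0.682  0.635 -0.489]
 [-0.013 -0.678 -0.735  0.677]
 [ 0.     0.     0.     1.   ]] 391.39044574376334 -0.060205339618960574
```

View pics/top0.png

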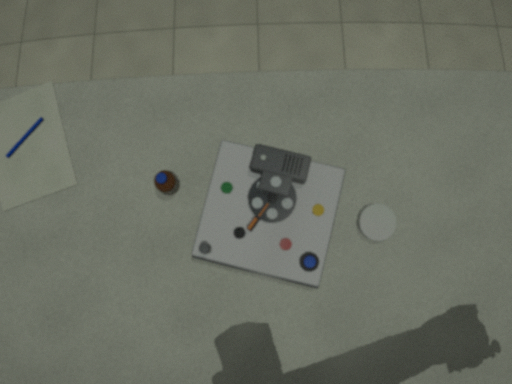

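View pics/side0.png

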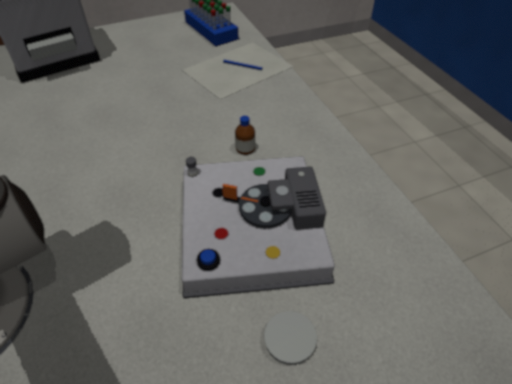

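The top view shows the green dot at (227,187), on the photometer's left (q = -π/2). Yellow is at (318,210), red at (285,244) and black at (239,232). The tab is near (258,217), the button at (310,262) and the vial at (205,247). The side view agrees. Next I'll fit the photometer's pose from the dots.

```bash
cat >> h.py <<'E'
def blob(img,lo,hi,near,r=14):
    hsv=cv2.cvtColor(img,cv2.COLOR_BGR2HSV); m=cv2.inRange(hsv,np.array(lo),np.array(hi))
    w=np.zeros_like(m); cv2.circle(w,near,r,255,-1); m&=w
    n,l,s,c=cv2.connectedComponentsWithStats(m)
    i=1+np.argmax(s[1:,4]); return c[i],s[i,4]
COL={'green':((45,90,30),(90,255,255)),'yellow':((18,110,90),(35,255,255)),'red':((0,110,80),(10,255,255)),'black':((0,0,0),(180,255,60)),'blue':((105,130,40),(130,255,255)),'tab':((3,120,60),(18,255,255))}
E
python3 - <<'E'
from h import *
L={'green':(0,.108),'yellow':(0,-.108),'red':(-.0935,-.054),'black':(-.0935,.054)}
near={'top':{'green':(227,187),'yellow':(318,210),'red':(286,244),'black':(239,232),'blue':(310,262),'tab':(257,219)},
'side':{'green':(259,171),'yellow':(273,253),'red':(221,233),'black':(216,192),'blue':(208,258),'tab':(230,192)}}
for n in near:
    c=camera(n); W={}
    for k,p in near[n].items():
        b,a=blob(c['color'],*COL[k],p); z={'blue':.08,'tab':.107}.get(k,.0615)
        P=onz(c,*b,z); W[k]=P; u,v=b.astype(int); D=c['range_z'][v,u]; o,d=ray(c,*b); print(n,k,b.round(1),a,P.round(4),'depth pt',(o+d*D).round(3))
    ks=[k for k in L if k!='black'] if n=='side' else list(L)
    A=np.array([L[k] for k in ks]);B=np.array([W[k][:2] for k in ks])
    a0,b0=A.mean(0),B.mean(0); H=(A-a0).T@(B-b0); U,S,V=np.linalg.svd(H); R=V.T@U.T; t=b0-R@a0
    yaw=np.arctan2(R[1,0],R[0,0]); print(n,'axis',t.round(4),'yaw',np.degrees(yaw).round(2),'res',np.linalg.norm((A@R.T+t)-B,axis=1).round(4))
    for k in('tab','blue'):
        l=R.T@(W[k][:2]-t); print(k,'local',l.round(4),'q',np.degrees(np.arctan2(-l[1],-l[0])).round(1),np.linalg.norm(l).round(4))
E
```

```text
top green [226.4 187.2] 78 [0.6387 0.0858 0.0615] depth pt [0.639 0.086 0.06 ]
top yellow [317.7 209.4] 89 [ 0.5812 -0.1219  0.0615] depth pt [ 0.582 -0.122  0.058]
top red [288.  244.2] 8 [ 0.5039 -0.0516  0.0615] depth pt [ 0.504 -0.052  0.06 ]
top black [239.1 232.4] 79 [0.5337 0.0586 0.0615] depth pt [0.534 0.058 0.063]
top blue [309.3 261.3] 118 [ 0.4636 -0.097   0.08  ] depth pt [ 0.464 -0.097  0.079]
top tab [252.5 223. ] 44 [0.55   0.0262 0.107 ] depth pt [0.55  0.026 0.108]
top axis [ 0.6095 -0.0193] yaw -14.93 res [0.0015 0.0018 0.0044 0.0018]
tab local [-0.0692  0.0286] q -22.5 0.0749
blue local [-0.121  -0.1126] q 43.0 0.1653
side green [258.8 170.9] 60 [0.6388 0.0873 0.0615] depth pt [0.639 0.088 0.061]
side yellow [272.4 251.9] 125 [ 0.5812 -0.1212  0.0615] depth pt [ 0.581 -0.121  0.061]
side red [220.8 233.1] 93 [ 0.5054 -0.0441  0.0615] depth pt [ 0.505 -0.044  0.062]
side black [218.  192.4] 75 [0.5338 0.0598 0.0615] depth pt [0.534 0.059 0.062]
side blue [207.4 256.7] 198 [ 0.463  -0.0983  0.08  ] depth pt [ 0.463 -0.098  0.08 ]
side tab [229.3 191.2] 159 [0.5456 0.0138 0.107 ] depth pt [0.549 0.026 0.094]
side axis [ 0.6099 -0.0169] yaw -15.46 res [0.0002 0.0002 0.0001]
tab local [-0.0703  0.0125] q -10.1 0.0714
blue local [-0.12   -0.1175] q 44.4 0.1679
```

```bash
cat >> h.py <<'E'
AX=np.array([.6098,-.0178]); YAW=np.radians(-15.3)
def w(l): c,s=np.cos(YAW),np.sin(YAW); return AX+np.array([[c,-s],[s,c]])@np.array(l)
def push(qdeg,off,r=.078):   # pusher TCP xy and tool yaw for +z face pushing
    q=np.radians(qdeg); u=np.array([-np.cos(q),-np.sin(q)]); d=np.array([-np.sin(q),np.cos(q)])
    return w(r*u-off*d), np.degrees(np.arctan2(d[1],d[0])+YAW)-90
def to(xy,z,yaw,P=None,Y=None):
    o=get_obs(); P=o['ee_pos'] if P is None else P; Y=o['tcp_rot'][2] if Y is None else Y
    D=np.array([*xy,z])-P; a=np.radians(Y)
    t=-((yaw-Y+180)%360-180)
    return np.round([D[0]*np.cos(a)+D[1]*np.sin(a),-D[2],-D[0]*np.sin(a)+D[1]*np.cos(a)],4).tolist()+[round(t,1)]
E
python3 -c "
from h import *
p,y=push(-22,.045);print(p,y,to(p,.193,y))"
```

```text
[ 0.52048359 -0.00632921] -37.3 [-0.498, -0.0002, -0.3985, np.float64(-126.5)]
```

>>> {"method": "move_arm", "body": {
  "deltas": [
    [[-0.5, 0, -0.4, -127], [-0.5, 0, -0.4, -127], [-0.5, 0, -0.4, -127], [-0.5, 0, -0.4, -127], [-0.5, 0, -0.4, -127]]
  ],
  "claw": 0,
  "newtons": 40
}}

```text
time: 0.7
ee_pos: [0.2979, -0.322, 0.1932]
tcp_rot: [-90.0, -0.0, -120.5]
wrist_force: [0.9, -0.4, 0.7]
opening: 0.0121
```

```bash
python3 -c "
from h import *
p,y=push(-22,.045);print(to(p,.193,y))"
```

```text
[-0.3849, 0.0002, 0.0315, np.float64(-83.2)]
```

>>> {"method": "move_arm", "body": {
  "deltas": [
    [[-0.385, 0, 0.031, -83], [-0.385, 0, 0.031, -83], [-0.385, 0, 0.031, -83], [-0.385, 0, 0.031, -83], [-0.385, 0, 0.031, -83]]
  ]
}}

```text
time: 1.2
ee_pos: [0.4431, -0.118, 0.1934]
tcp_rot: [-90.0, -0.0, -77.5]
wrist_force: [0.9, -1.0, 0.5]
opening: 0.0003
```

```bash
python3 -c "
from h import *
p,y=push(-22,.045);print(to(p,.193,y))"
```

```text
[-0.0923, 0.0004, 0.0998, np.float64(-40.2)]
```

>>> {"method": "move_arm", "body": {
  "deltas": [
    [[-0.092, 0, 0.1, -40], [-0.092, 0, 0.1, -40], [-0.092, 0, 0.1, -40], [-0.092, 0, 0.1, -40], [-0.092, 0, 0.1, -40]]
  ]
}}

```text
time: 1.7
ee_pos: [0.521, -0.0077, 0.1926]
tcp_rot: [-90.0, 0.1, -37.4]
wrist_force: [0.0, 0.2, -0.3]
opening: 0.0002
```

Run:
```python
from h import *
p,y=push(-22,.045);print(get_obs()['ee_pos'],to(p,.085,y))
a=camera('top')['color'][130:300,180:380]; b=camera('wrist')['color']
a=cv2.resize(a,(452,384),interpolation=cv2.INTER_CUBIC)
cv2.imwrite('pics/p3.png',cv2.resize(np.hstack([a,b]),(800,319)))
```

```text
[ 0.52098071 -0.00773394  0.19261022] [-0.0012, 0.1076, 0.0008, np.float64(-0.1)]
```

View pics/p3.png

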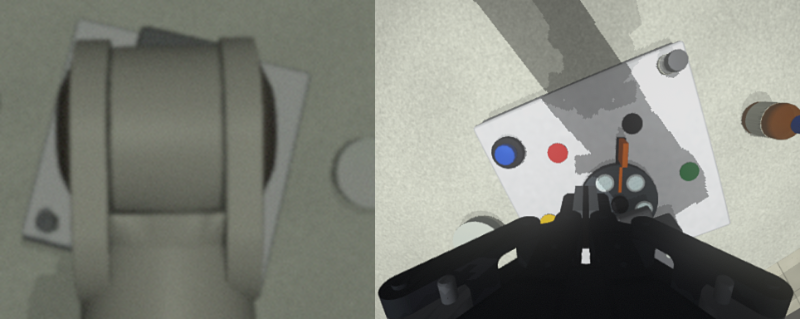

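The wrist view shows the tab at (622,150), up and to the right of the closed fingers at (595,205). It lies along the tool's x axis, so q ≈ -22°. The green dot is at (689,171), to the right, so the push goes right along +z. I'll lower the tool beside the tab.

>>> {"method": "move_arm", "body": {
  "deltas": [
    [[0, 0.05, 0, 0], [0, 0.09, 0, 0], [0, 0.108, 0, 0], [0, 0.108, 0, 0]]
  ]
}}

```text
time: 2.2
ee_pos: [0.5187, -0.0093, 0.0824]
tcp_rot: [-90.2, 0.2, -38.0]
wrist_force: [0.4, -0.3, 0.1]
opening: 0.0
```

Run:
```python
from h import *
o=get_obs(); print(o['ee_pos'],o['wrist_force'])
b=camera('wrist')['color']; s=camera('side')['color'][130:300,150:350]
s=cv2.resize(s,(452,384),interpolation=cv2.INTER_CUBIC)
cv2.imwrite('pics/p4.png',cv2.resize(np.hstack([s,b]),(800,319)))
# path plan: commanded start pose P, rows over q
for q in range(-22,-91,-8):
    p,y=push(q,.018); print(q,p.round(4),round(y,1))
```

```text
[ 0.51874307 -0.00926135  0.08238655] [ 0.39661265 -0.32998537  0.14898859]
-22 [0.5368 0.0151] -37.3
-30 [0.5421 0.025 ] -45.3
-38 [0.5488 0.034 ] -53.3
-46 [0.5566 0.042 ] -61.3
-54 [0.5654 0.0488] -69.3
-62 [0.5751 0.0543] -77.3
-70 [0.5855 0.0585] -85.3
-78 [0.5963 0.0611] -93.3
-86 [0.6074 0.0622] -101.3
```

View pics/p4.png

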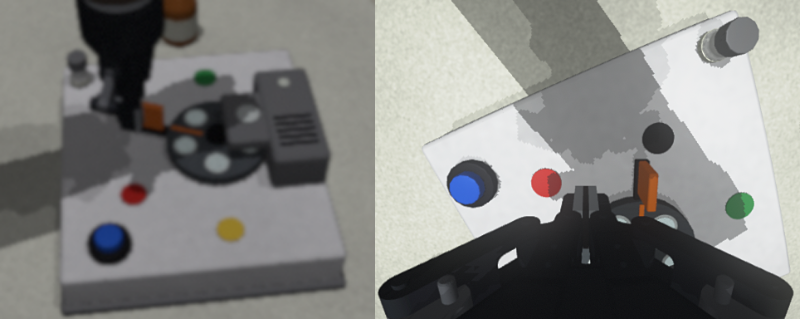

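```bash
cat >> h.py <<'E'
def rows(qs,off,z=.086):
    o=get_obs(); print(o['ee_pos'].round(4),o['wrist_force'].round(1))
    for q in qs: p,y=push(q,off); print(to(p,z,y))
E
python3 -c "
from h import *
rows([-22,-26,-30,-34,-38],.018)"
```

```text
[ 0.5208 -0.0092  0.0862] [ 0.3 -0.2  0.9]
[-0.0023, 0.0002, 0.0291, np.float64(-0.7)]
[-0.0035, 0.0002, 0.0346, np.float64(3.3)]
[-0.0042, 0.0002, 0.0401, np.float64(7.3)]
[-0.0046, 0.0002, 0.0457, np.float64(11.3)]
[-0.0046, 0.0002, 0.0513, np.float64(15.3)]
```

>>> {"method": "move_arm", "body": {
  "deltas": [
    [[-0.002, 0, 0.029, 0], [-0.0035, 0, 0.0345, 3.5], [-0.004, 0, 0.04, 7.5], [-0.0045, 0, 0.0455, 11.5], [-0.0045, 0, 0.051, 15.5]]
  ]
}}

```text
time: 2.8
ee_pos: [0.5497, 0.0342, 0.0876]
tcp_rot: [-89.8, -0.1, -53.6]
wrist_force: [0.7, -0.6, -0.1]
opening: 0.0003
```

```bash
python3 -c "
from h import *
rows([-42,-46,-50,-54,-58],.018)
cv2.imwrite('pics/p5.png',camera('wrist')['color'])"
```

```text
[0.5497 0.0342 0.0876] [ 0.7 -0.6 -0.1]
[-0.0014, 0.0016, 0.0046, np.float64(3.7)]
[-0.0022, 0.0016, 0.0101, np.float64(7.7)]
[-0.0025, 0.0016, 0.0157, np.float64(11.7)]
[-0.0024, 0.0016, 0.0213, np.float64(15.7)]
[-0.002, 0.0016, 0.0269, np.float64(19.7)]
```

View pics/p5.png

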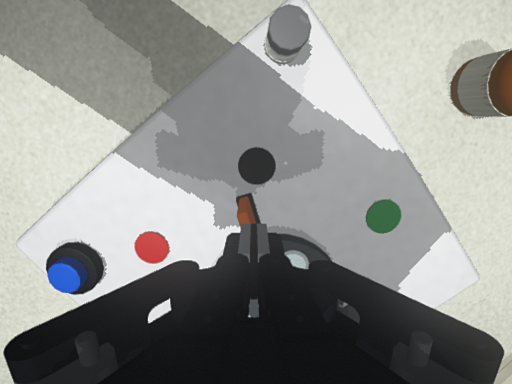

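The wrist view shows the orange tab at (248,210), just beyond the finger tips at (255,228). It doesn't seem to have moved, and the wrist felt no push. I'll locate it with the depth data before going on.

Run:
```python
from h import *
c=camera('wrist'); o=get_obs(); T=c['T']
def proj(P):
    p=np.linalg.inv(T)@np.append(P,1); s=p[:2]/p[2]; s=s*(1+c['k1']*(s@s)); return (s*[c['fx'],c['fy']]+[c['cx'],c['cy']]).round(1),p[2].round(3)
print('cam',T[:3,3].round(3),'TCP',o['ee_pos'].round(4),proj(o['ee_pos']))
hsv=cv2.cvtColor(c['color'],cv2.COLOR_BGR2HSV); m=cv2.inRange(hsv,(3,120,60),(18,255,255)); m[:, :200]=0; m[:,320:]=0
v,u=np.nonzero(m); P=np.array([(lambda od:od[0]+od[1]*c['range_z'][b,a])(ray(c,a,b)) for a,b in zip(u,v)])
for i in range(0,len(P),max(1,len(P)//15)): print(u[i],v[i],P[i].round(3))
for k in('green','red','black'):
    b,a=blob(c['color'],*COL[k],{'green':(383,216),'red':(152,247),'black':(257,166)}[k],24); print(k,b,onz(c,*b,.0615).round(4))
R=np.array([[np.cos(YAW),-np.sin(YAW)],[np.sin(YAW),np.cos(YAW)]]); l=(P[:,:2]-AX)@R
print('tab q',np.degrees(np.arctan2(-l[:,1],-l[:,0])).round(0)[::20],np.linalg.norm(l,axis=1).round(3)[::20])
for n in('tip row',): 
    for vv in range(215,260,6): 
        for uu in (245,262): a,d=ray(c,uu,vv); print(uu,vv,(a+d*c['range_z'][vv,uu]).round(3))
```

```text
cam [0.51  0.087 0.267] TCP [0.5497 0.0344 0.0873] (array([253.4, 215.9]), np.float64(0.191))
243 197 [0.539 0.037 0.07 ]
243 200 [0.539 0.037 0.079]
247 202 [0.541 0.038 0.082]
248 204 [0.543 0.037 0.079]
248 206 [0.543 0.037 0.084]
247 208 [0.542 0.038 0.092]
243 210 [0.539 0.038 0.1  ]
237 212 [0.537 0.034 0.101]
245 213 [0.54  0.038 0.105]
236 215 [0.537 0.034 0.105]
242 216 [0.54  0.036 0.107]
249 217 [0.546 0.035 0.097]
239 219 [0.54  0.033 0.106]
246 220 [0.543 0.035 0.107]
253 221 [0.553 0.029 0.081]
239 225 [0.542 0.03  0.106]
green [382.60390356 215.94144661] [0.637  0.0862 0.0615]
red [150.78457772 247.82864137] [ 0.505  -0.044   0.0615]
black [255.42207164 165.66408519] [0.5333 0.0593 0.0615]
tab q [-22. -21. -22. -21. -24. -23. -21. -24. -24. -22. -24. -24. -24. -31.
 -22. -24. -24. -24.] [0.09  0.09  0.09  0.09  0.086 0.09  0.09  0.09  0.079 0.09  0.089 0.084
 0.076 0.145 0.086 0.085 0.079 0.071]
245 215 [0.541 0.037 0.106]
262 215 [0.561 0.031 0.059]
245 221 [0.543 0.034 0.106]
262 221 [0.564 0.026 0.058]
245 227 [0.54  0.041 0.133]
262 227 [0.547 0.045 0.132]
245 233 [0.54  0.041 0.141]
262 233 [0.546 0.046 0.142]
245 239 [0.54  0.041 0.148]
262 239 [0.546 0.046 0.148]
245 245 [0.54  0.041 0.154]
262 245 [0.546 0.045 0.154]
245 251 [0.54  0.041 0.16 ]
262 251 [0.546 0.045 0.16 ]
245 257 [0.54  0.042 0.167]
262 257 [0.545 0.046 0.168]
```

Run:
```python
from h import *
import workcell; print(workcell.grip_point_offset)
o=get_obs(); c=camera('side'); T=c['T']
p=np.linalg.inv(T)@np.append(o['ee_pos'],1); s=p[:2]/p[2]; s=s*(1+c['k1']*(s@s)); uv=s*[c['fx'],c['fy']]+[c['cx'],c['cy']]
print(uv,p[2],o['q'].round(2))
u0,v0=uv.round().astype(int)
for v in range(v0-36,v0+16,4): print(v,[(lambda od:(od[0]+od[1]*c['range_z'][v,u]).round(3).tolist())(ray(c,u,v)) for u in (u0-6,u0,u0+6)])
img=cv2.resize(c['color'][v0-60:v0+40,u0-70:u0+70],None,fx=5,fy=5,interpolation=cv2.INTER_CUBIC)
cv2.drawMarker(img,(350,300),(255,0,255),0,20); cv2.imwrite('pics/p6.png',img)
```

```text
0.0187
[228.32543413 190.28449745] 0.8017939695416098 [ 3.57  4.09 -2.59 83.16  0.   57.03]
154 [[0.537, 0.011, 0.211], [0.548, 0.012, 0.207], [0.563, 0.024, 0.191]]
158 [[0.539, 0.024, 0.19], [0.547, 0.012, 0.197], [0.565, 0.032, 0.174]]
162 [[0.539, 0.025, 0.179], [0.549, 0.019, 0.181], [0.564, 0.029, 0.167]]
166 [[0.534, 0.007, 0.186], [0.548, 0.018, 0.171], [0.593, 0.124, 0.061]]
170 [[0.532, 0.004, 0.179], [0.549, 0.024, 0.155], [0.565, 0.038, 0.137]]
174 [[0.538, 0.028, 0.145], [0.549, 0.026, 0.142], [0.585, 0.1, 0.06]]
178 [[0.556, 0.099, 0.059], [0.548, 0.024, 0.134], [0.581, 0.09, 0.058]]
182 [[0.552, 0.088, 0.059], [0.564, 0.081, 0.061], [0.576, 0.076, 0.061]]
186 [[0.548, 0.074, 0.062], [0.548, 0.028, 0.107], [0.559, 0.022, 0.109]]
190 [[0.544, 0.063, 0.061], [0.547, 0.028, 0.095], [0.557, 0.019, 0.1]]
194 [[0.54, 0.051, 0.063], [0.546, 0.025, 0.087], [0.557, 0.019, 0.088]]
198 [[0.537, 0.042, 0.061], [0.545, 0.025, 0.075], [0.556, 0.02, 0.076]]
202 [[0.533, 0.032, 0.06], [0.545, 0.028, 0.06], [0.555, 0.017, 0.067]]
```

View pics/p6.png

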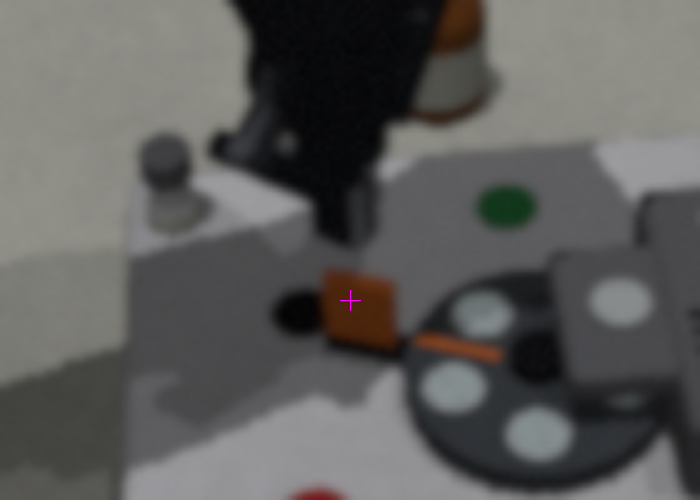

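The side view shows the fingertips ending at about z = 0.13, above the orange tab at (360,310). The reported TCP is some 40 mm below the visible tips, so the fingers passed over the tab without touching it. I'll back off along -z, then lower further, using the cameras to check the tip height.

```bash
python3 -c "
from h import *
p,y=push(-22,.045);print(to(p,.0876,y),to(p,.055,y))
c=camera('side')
for v,u in ((159,203),(160,208),(150,215),(150,240),(166,236),(145,240)): a,d=ray(c,u,v); print(u,v,(a+d*c['range_z'][v,u]).round(3))"
```

```text
[0.0152, -0.0006, -0.0473, np.float64(-16.0)] [0.0152, 0.032, -0.0473, np.float64(-16.0)]
203 159 [0.5   0.004 0.218]
208 160 [ 0.507 -0.003  0.219]
215 150 [0.523 0.003 0.232]
240 150 [0.581 0.043 0.179]
236 166 [0.597 0.122 0.061]
240 145 [0.582 0.043 0.192]
```

>>> {"method": "move_arm", "body": {
  "deltas": [
    [[0.008, 0, -0.024, -8], [0.015, 0, -0.047, -16], [0.015, 0.015, -0.047, -16], [0.015, 0.032, -0.047, -16], [0.015, 0.032, -0.047, -16]]
  ]
}}

```text
time: 3.5
ee_pos: [0.5185, -0.0061, 0.0513]
tcp_rot: [-90.1, 0.1, -37.4]
wrist_force: [0.1, 0.2, -0.1]
opening: -0.0
```

```bash
cat >> h.py <<'E'
def tip():
    # lowest part of fingers' front face seen by wrist camera
    c=camera('wrist'); o=get_obs(); out=[]
    for u in (244,248,252,256,260,264):
        for v in range(180,300):
            a,d=ray(c,u,v); P=a+d*c['range_z'][v,u]
            if np.linalg.norm((P-o['ee_pos'])[:2])<.018 and P[2]<.17 and c['color'][v,u].max()<90: out.append((u,v,*P.round(3))); break
    print('tcp',o['ee_pos'].round(4),'F',o['wrist_force'].round(1)); print(out)
    return c
E
python3 - <<'E'
from h import *
c=tip(); s=camera('side')
cv2.imwrite('pics/p7.png',np.hstack([cv2.resize(s['color'][130:250,150:290],(448,384),interpolation=cv2.INTER_CUBIC),c['color'][:, 80:432]]))
E
```

```text
tcp [ 0.5191 -0.006   0.0525] F [0.6 0.7 0.2]
[(244, 224, np.float64(0.507), np.float64(-0.004), np.float64(0.092)), (248, 224, np.float64(0.508), np.float64(-0.002), np.float64(0.093)), (252, 224, np.float64(0.509), np.float64(-0.001), np.float64(0.093)), (256, 224, np.float64(0.511), np.float64(0.001), np.float64(0.093)), (260, 224, np.float64(0.512), np.float64(0.003), np.float64(0.092)), (264, 224, np.float64(0.513), np.float64(0.004), np.float64(0.093))]
```

View pics/p7.png

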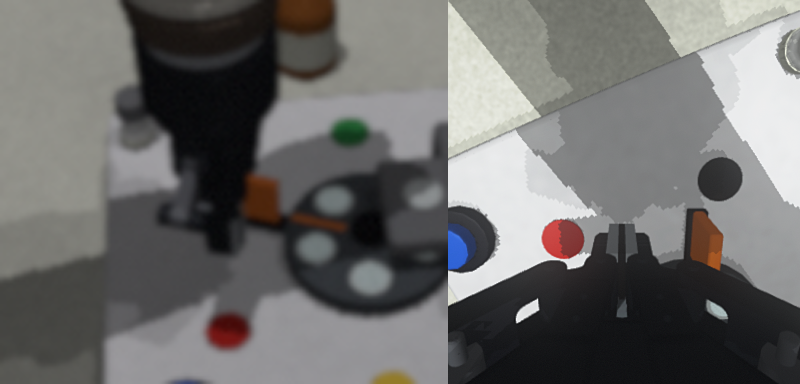

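The side view shows the fingers reaching down beside the tab. The measured tip height is z ≈ 0.092, while the reported TCP reads 0.0525, so the tips sit 40 mm above the TCP. I'll check how high the finger linkage is on the tab's side, then push.

Run:
```python
from h import *
c=camera('wrist'); o=get_obs(); a=np.radians(o['tcp_rot'][2]); Z=np.array([-np.sin(a),np.cos(a)]);X=np.array([np.cos(a),np.sin(a)])
for v in (228,240,255,270,285):
    r=[]
    for u in (270,278,286,294,302,312,324):
        O,d=ray(c,u,v); P=O+d*c['range_z'][v,u]; e=P[:2]-o['ee_pos'][:2]; r.append((u,round(e@X,3),round(e@Z,3),round(P[2],3)))
    print(v,*r)
rows([-22,-25,-28,-31,-34],.018,.0525)
```

```text
228 (270, np.float64(0.006), np.float64(0.01), np.float64(0.058)) (278, np.float64(0.006), np.float64(0.016), np.float64(0.058)) (286, np.float64(0.006), np.float64(0.021), np.float64(0.06)) (294, np.float64(0.006), np.float64(0.026), np.float64(0.059)) (302, np.float64(0.006), np.float64(0.031), np.float64(0.059)) (312, np.float64(0.006), np.float64(0.038), np.float64(0.059)) (324, np.float64(-0.001), np.float64(0.041), np.float64(0.076))
240 (270, np.float64(-0.008), np.float64(0.007), np.float64(0.107)) (278, np.float64(-0.007), np.float64(0.011), np.float64(0.107)) (286, np.float64(0.015), np.float64(0.021), np.float64(0.059)) (294, np.float64(0.015), np.float64(0.026), np.float64(0.059)) (302, np.float64(0.015), np.float64(0.032), np.float64(0.059)) (312, np.float64(0.015), np.float64(0.038), np.float64(0.059)) (324, np.float64(0.005), np.float64(0.041), np.float64(0.08))
255 (270, np.float64(-0.014), np.float64(0.006), np.float64(0.135)) (278, np.float64(-0.014), np.float64(0.009), np.float64(0.135)) (286, np.float64(0.025), np.float64(0.021), np.float64(0.059)) (294, np.float6
[... 692 characters left out ...]
(270, np.float64(-0.017), np.float64(0.004), np.float64(0.158)) (278, np.float64(-0.017), np.float64(0.006), np.float64(0.16)) (286, np.float64(-0.018), np.float64(0.009), np.float64(0.16)) (294, np.float64(-0.017), np.float64(0.011), np.float64(0.16)) (302, np.float64(-0.018), np.float64(0.014), np.float64(0.16)) (312, np.float64(-0.008), np.float64(0.02), np.float64(0.145)) (324, np.float64(-0.009), np.float64(0.024), np.float64(0.148))
[ 0.52   -0.0059  0.0539] [-0.3  0.7  0.1]
[0.0006, 0.0014, 0.0269, np.float64(-0.1)]
[-0.0002, 0.0014, 0.031, np.float64(2.9)]
[-0.0009, 0.0014, 0.0352, np.float64(5.9)]
[-0.0013, 0.0014, 0.0394, np.float64(8.9)]
[-0.0015, 0.0014, 0.0435, np.float64(11.9)]
```

>>> {"method": "move_arm", "body": {
  "deltas": [
    [[0, 0, 0.02, 0], [0, 0, 0.03, 2], [-0.001, 0, 0.035, 6], [-0.001, 0, 0.04, 9], [-0.0015, 0, 0.0435, 12]]
  ]
}}

```text
time: 4.15
ee_pos: [0.5455, 0.0297, 0.0542]
tcp_rot: [-90.0, -0.1, -49.5]
wrist_force: [-0.8, -2.4, 0.4]
opening: -0.0002
```

```bash
python3 -c "
from h import *
rows([-38,-42,-46,-50,-54],.018,.0525)"
```

```text
[0.5455 0.0297 0.0542] [-0.8 -2.4  0.4]
[-0.0011, 0.0017, 0.0052, np.float64(3.8)]
[-0.0018, 0.0017, 0.0108, np.float64(7.8)]
[-0.0021, 0.0017, 0.0163, np.float64(11.8)]
[-0.002, 0.0017, 0.0219, np.float64(15.8)]
[-0.0016, 0.0017, 0.0275, np.float64(19.8)]
```

The wrist reads about 2.5 N, so the fingers are on the tab. I'll carry on around the arc.

>>> {"method": "move_arm", "body": {
  "deltas": [
    [[-0.001, 0.001, 0.005, 4], [-0.002, 0.001, 0.011, 8], [-0.002, 0.001, 0.0165, 12], [-0.002, 0.001, 0.022, 16], [-0.0015, 0.001, 0.0275, 20]]
  ]
}}

```text
time: 4.65
ee_pos: [0.5652, 0.0489, 0.0532]
tcp_rot: [-90.0, -0.0, -69.5]
wrist_force: [-2.2, 0.2, 0.4]
opening: -0.0003
```

```bash
cat >> h.py <<'E'
def tabq(name='wrist'):
    c=camera(name); hsv=cv2.cvtColor(c['color'],cv2.COLOR_BGR2HSV); m=cv2.inRange(hsv,(3,120,60),(18,255,255)); v,u=np.nonzero(m)
    P=np.array([(lambda od:od[0]+od[1]*c['range_z'][b,a])(ray(c,a,b)) for a,b in zip(u,v)])
    R=np.array([[np.cos(YAW),-np.sin(YAW)],[np.sin(YAW),np.cos(YAW)]]); l=(P[:,:2]-AX)@R; r=np.linalg.norm(l,axis=1)
    q=np.degrees(np.arctan2(-l[:,1],-l[:,0])); k=(r<.093)&(r>.06)&(P[:,2]<.115)&(P[:,2]>.08); t=k&(P[:,2]>.1045)
    print(name,'tab q all',q[k].mean().round(1),'min/max',np.percentile(q[k],[5,95]).round(1),k.sum(),'top:',q[t].mean().round(1) if t.sum() else None,np.percentile(q[t],[5,95]).round(1) if t.sum() else None,t.sum()); return c
E
python3 -c "
from h import *
rows([-58,-62,-66,-70,-74],.018,.0535); tabq(); tabq('side')"
```

```text
[0.5652 0.0489 0.0532] [-2.2  0.2  0.4]
[-0.0009, -0.0003, 0.0056, np.float64(3.8)]
[-0.0016, -0.0003, 0.0112, np.float64(7.8)]
[-0.0019, -0.0003, 0.0168, np.float64(11.8)]
[-0.0019, -0.0003, 0.0223, np.float64(15.8)]
[-0.0014, -0.0003, 0.0279, np.float64(19.8)]
wrist tab q all -52.7 min/max [-54.9 -50.6] 609 top: -53.1 [-55.  -51.1] 342
side tab q all -51.9 min/max [-54.3 -50.3] 61 top: -52.5 [-54.9 -50.2] 17
```

>>> {"method": "move_arm", "body": {
  "deltas": [
    [[-0.001, 0, 0.0055, 4], [-0.0015, 0, 0.011, 8], [-0.002, 0, 0.017, 12], [-0.002, 0, 0.0225, 16], [-0.0015, 0, 0.028, 20]]
  ]
}}

```text
time: 5.25
ee_pos: [0.5906, 0.0599, 0.0529]
tcp_rot: [-90.0, 0.0, -89.4]
wrist_force: [-2.6, 0.1, 1.8]
opening: -0.0004
```

```bash
python3 -c "
from h import *
rows([-77,-80,-83,-85.5,-88],.018,.0535); tabq(); tabq('side')"
```

```text
[0.5906 0.0599 0.0529] [-2.6  0.1  1.8]
[-0.0009, -0.0006, 0.0044, np.float64(2.9)]
[-0.0015, -0.0006, 0.0085, np.float64(5.9)]
[-0.0019, -0.0006, 0.0127, np.float64(8.9)]
[-0.0021, -0.0006, 0.0162, np.float64(11.4)]
[-0.0021, -0.0006, 0.0197, np.float64(13.9)]
wrist tab q all -72.7 min/max [-74.8 -70.5] 610 top: -73.1 [-75.  -71.1] 344
side tab q all -72.6 min/max [-75.2 -70.9] 48 top: -73.3 [-75.8 -71.1] 18
```

>>> {"method": "move_arm", "body": {
  "deltas": [
    [[-0.001, 0, 0.0045, 3], [-0.0015, 0, 0.0085, 6], [-0.002, 0, 0.0125, 9], [-0.002, 0, 0.016, 11.5], [-0.002, 0, 0.0195, 14]]
  ]
}}

```text
time: 5.85
ee_pos: [0.6098, 0.0622, 0.0527]
tcp_rot: [-90.0, 0.0, -103.2]
wrist_force: [-0.8, 1.9, 0.5]
opening: 0.0003
```

```bash
python3 -c "
from h import *
rows([-89,-90,-91,-92],.018,.0535); tabq(); tabq('side')"
```

```text
[0.6098 0.0622 0.0527] [-0.8  1.9  0.5]
[-0.0005, -0.0008, 0.0018, np.float64(1.1)]
[-0.0007, -0.0008, 0.0032, np.float64(2.1)]
[-0.001, -0.0008, 0.0045, np.float64(3.1)]
[-0.0012, -0.0008, 0.0059, np.float64(4.1)]
wrist tab q all -86.7 min/max [-88.7 -84.5] 605 top: -87.1 [-88.9 -85.1] 342
side tab q all -86.9 min/max [-89.3 -85. ] 49 top: -87.6 [-89.9 -85. ] 21
```

>>> {"method": "move_arm", "body": {
  "deltas": [
    [[-0.0005, 0, 0.002, 1], [-0.001, 0, 0.0045, 3], [-0.001, 0, 0.0045, 3]]
  ]
}}

```text
time: 6.25
ee_pos: [0.6146, 0.0618, 0.0524]
tcp_rot: [-90.0, 0.0, -106.3]
wrist_force: [-0.0, 0.2, 0.9]
opening: 0.0001
```

```bash
python3 -c "
from h import *
rows([-90],.018,.0535); tabq(); tabq('side')"
```

```text
[0.6146 0.0618 0.0524] [-0.   0.2  0.9]
[0.0001, -0.0011, -0.0016, np.float64(-1.0)]
wrist tab q all -90.2 min/max [-92.3 -88.1] 608 top: -90.6 [-92.5 -88.5] 347
side tab q all -90.5 min/max [-93.1 -88.5] 49 top: -90.9 [-93.1 -88.8] 20
```

The tab reads about -90.5° against a target of -90°. I'll back away along -z, then lift.

>>> {"method": "move_arm", "body": {
  "deltas": [
    [[0, 0, -0.03, 0], [0, 0, -0.05, 0], [0, -0.05, -0.05, 0], [0, -0.1, -0.05, 0], [0, -0.1, -0.05, 0]]
  ]
}}

```text
time: 6.85
ee_pos: [0.5688, 0.0763, 0.1597]
tcp_rot: [-89.5, 0.2, -106.3]
wrist_force: [-0.4, -0.2, 0.2]
opening: -0.0002
```

Run:
```python
from h import *
print(to((.4633,-.0978),.15,-106)); tabq(); c=tabq('side')
b,_=blob(c['color'],*COL['blue'],(208,258)); 
for z in (.076,.08,.084): print(onz(c,*b,z).round(4))
for P in ((208,256),(204,254),(210,260)): o,d=ray(c,*P); print((o+d*c['range_z'][P[1],P[0]]).round(4))
```

```text
[0.1967, 0.0097, -0.0525, np.float64(-0.3)]
wrist tab q all -89.2 min/max [-91.9 -87.4] 383 top: -90.0 [-92.3 -87.9] 220
side tab q all -90.3 min/max [-93.  -88.5] 51 top: -90.9 [-93.2 -88.9] 26
[ 0.4635 -0.096   0.076 ]
[ 0.4631 -0.0986  0.08  ]
[ 0.4627 -0.1012  0.084 ]
[ 0.4643 -0.0987  0.0822]
[ 0.4587 -0.0925  0.0829]
[ 0.4652 -0.1076  0.0814]
```

>>> {"method": "move_arm", "body": {
  "deltas": [
    [[0.196, 0, -0.052, 0], [0.196, 0, -0.052, 0], [0.196, 0, -0.052, 0], [0.196, 0, -0.052, 0], [0.196, 0, -0.052, 0]]
  ]
}}

```text
time: 7.45
ee_pos: [0.4586, -0.1009, 0.1513]
tcp_rot: [-90.1, -0.1, -106.6]
wrist_force: [0.9, -0.2, 0.2]
opening: 0.0001
```

Run:
```python
from h import *
print(to((.4633,-.0985),.065,-106)); tabq()
```

```text
[-0.0037, 0.0863, 0.0039, np.float64(-0.6)]h.py:42: RuntimeWarning: Mean of empty slice.
  print(name,'tab q all',q[k].mean().round(1),'min/max',np.percentile(q[k],[5,95]).round(1),k.sum(),'top:',q[t].mean().round(1) if t.sum() else None,np.percentile(q[t],[5,95]).round(1) if t.sum() else None,t.sum()); return c
  ret = ret.dtype.type(ret / rcount)
Traceback (most recent call last):
  File "h.py", line 42, in tabq
    print(name,'tab q all',q[k].mean().round(1),'min/max',np.percentile(q[k],[5,95]).round(1),k.sum(),'top:',q[t].mean().round(1) if t.sum() else None,np.percentile(q[t],[5,95]).round(1) if t.sum() else None,t.sum()); return c
                                                          ~~~~~~~~~~~~~^^^^^^^^^^^^^
IndexError: index -1 is out of bounds for axis 0 with size 0
```

The tab is simply out of the wrist camera's view here. Next I'll go down to about 25 mm above the button.

>>> {"method": "move_arm", "body": {
  "deltas": [
    [[-0.0035, 0.04, 0.004, 0], [-0.0035, 0.08, 0.004, 0], [-0.0035, 0.086, 0.004, 0], [-0.0035, 0.086, 0.004, 0]]
  ]
}}

```text
time: 7.9
ee_pos: [0.4655, -0.0943, 0.0652]
tcp_rot: [-90.2, -0.0, -106.3]
wrist_force: [0.0, -0.2, -0.2]
opening: -0.0001
```

Run:
```python
from h import *
o=get_obs(); print(o['ee_pos'],o['wrist_force'],to((.4633,-.0985),.042,-106)); c=tip(); s=camera('side')['color'][200:300,140:280]
cv2.imwrite('pics/p8.png',np.hstack([cv2.resize(s,(448,320),interpolation=cv2.INTER_CUBIC),cv2.resize(c['color'][130:350,120:362],(352,320))]))
```

```text
[ 0.46553254 -0.09434112  0.06524309] [ 0.04934761 -0.22609319 -0.19549381] [0.0046, 0.0232, -0.001, np.float64(-0.3)]
tcp [ 0.4666 -0.0947  0.0669] F [0.4 0.5 0.6]
[(244, 194, np.float64(0.464), np.float64(-0.077), np.float64(0.07)), (248, 193, np.float64(0.467), np.float64(-0.077), np.float64(0.072)), (252, 192, np.float64(0.469), np.float64(-0.077), np.float64(0.07)), (256, 188, np.float64(0.472), np.float64(-0.078), np.float64(0.06)), (260, 189, np.float64(0.474), np.float64(-0.079), np.float64(0.061)), (264, 190, np.float64(0.477), np.float64(-0.08), np.float64(0.063))]
```

View pics/p8.png

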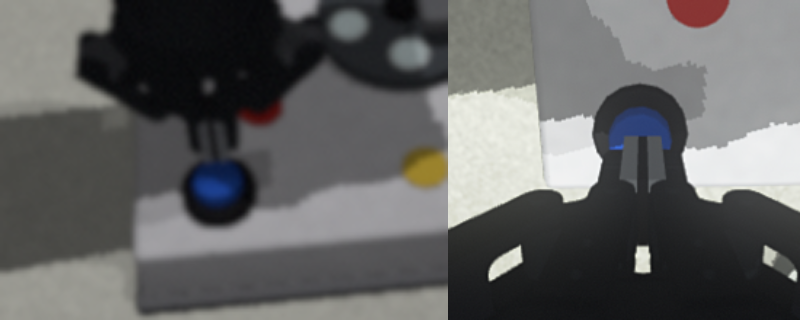

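The side view shows the tips at (212,150), just above the blue button at (218,182). In the wrist view the tips sit centred sideways over it. I'll shift 4 mm along tool x and press in small steps, watching the force.

>>> {"method": "move_arm", "body": {
  "deltas": [
    [[0.0045, 0.01, 0, 0], [0.0045, 0.018, 0, 0], [0.0045, 0.021, 0, 0], [0.0045, 0.024, 0, 0], [0.0045, 0.026, 0, 0]]
  ]
}}

```text
time: 8.5
ee_pos: [0.4649, -0.0996, 0.0403]
tcp_rot: [-90.0, -0.0, -106.4]
wrist_force: [-2.9, -0.7, 2.6]
opening: -0.0
```

>>> {"method": "move_arm", "body": {
  "deltas": [
    [[0, 0.002, 0, 0], [0, 0.004, 0, 0], [0, 0.004, 0, 0]]
  ]
}}

```text
time: 8.8
ee_pos: [0.465, -0.0997, 0.0379]
tcp_rot: [-89.9, -0.0, -106.4]
wrist_force: [-7.8, -0.3, 15.6]
opening: 0.0002
```

Run:
```python
from h import *
o=get_obs(); print(o['ee_pos'].round(4),o['wrist_force'].round(1))
for n,near in(('side',(208,258)),('wrist',(256,200))):
    c=camera(n); hsv=cv2.cvtColor(c['color'],cv2.COLOR_BGR2HSV); m=cv2.inRange(hsv,(105,130,40),(130,255,255)); w_=np.zeros_like(m); cv2.circle(w_,near,50 if n=='wrist' else 16,255,-1); v,u=np.nonzero(m&w_)
    P=np.array([(lambda od:od[0]+od[1]*c['range_z'][b,a])(ray(c,a,b)) for a,b in zip(u,v)])
    print(n,len(P),np.median(P,0).round(4),np.percentile(P[:,2],[10,50,90]).round(4))
    w2=np.zeros_like(m); 
    for r in range(150,260,8) if n=='wrist' else range(240,276,4):
        uu=near[0]; a,d=ray(c,uu,r); print(r,(a+d*c['range_z'][r,uu]).round(3),c['color'][r,uu])
    cv2.imwrite(f'pics/p9{n}.png',c['color'])
a=cv2.imread('pics/p9side.png')[200:300,140:280]; b=cv2.imread('pics/p9wrist.png')[130:350,120:362]
cv2.imwrite('pics/p9.png',np.hstack([cv2.resize(a,(448,320),interpolation=cv2.INTER_CUBIC),cv2.resize(b,(352,320))]))
```

```text
[ 0.465  -0.0997  0.0379] [-7.8 -0.3 15.6]
side 50 [ 0.4563 -0.1063  0.0745] [0.0723 0.0745 0.0803]
240 [ 0.466 -0.117  0.155] [38 37 37]
244 [ 0.465 -0.116  0.142] [13 11 10]
248 [ 0.464 -0.111  0.124] [13 10 10]
252 [ 0.463 -0.11   0.112] [41 39 38]
256 [ 0.462 -0.111  0.1  ] [35 33 32]
260 [ 0.461 -0.109  0.086] [42 37 35]
264 [ 0.4   -0.489  0.677] [58 26 14]
268 [ 0.458 -0.115  0.069] [20 17 18]
272 [ 0.457 -0.116  0.059] [152 148 149]
wrist 646 [ 0.4649 -0.0887  0.0743] [0.0724 0.0743 0.0754]
150 [ 0.479 -0.056  0.059] [159 158 157]
158 [ 0.478 -0.06   0.059] [159 158 157]
166 [ 0.477 -0.064  0.06 ] [159 157 156]
174 [ 0.475 -0.069  0.06 ] [161 159 158]
182 [ 0.474 -0.073  0.059] [159 159 156]
190 [ 0.473 -0.078  0.059] [125 125 124]
198 [ 0.472 -0.079  0.071] [46 44 43]
206 [ 0.471 -0.083  0.072] [42 40 40]
214 [ 0.47  -0.086  0.075] [122  64  40]
222 [ 0.469 -0.091  0.074] [122  61  39]
230 [ 0.469 -0.09   0.088] [46 45 42]
238 [ 0.469 -0.09   0.097] [42 39 38]
246 [ 0.469 -0.09   0.106] [37 36 34]
254 [ 0.469 -0.09   0.113] [39 37 36]
```

View pics/p9.png

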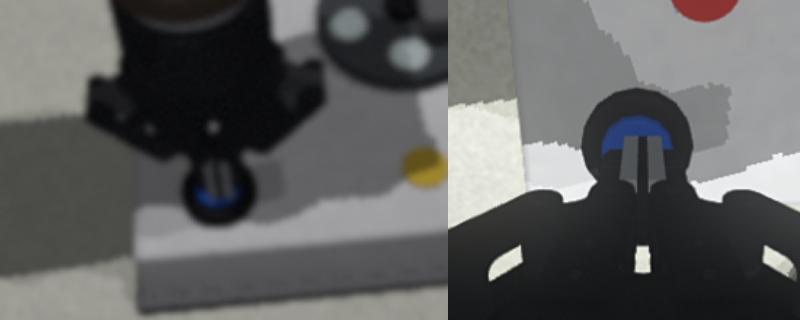

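The button's visible top dropped from about z = 0.081 to 0.074, nearly flush with its housing at 0.072, and the wrist reads 15 N. So it's fully down. Now I'll lift straight off.

>>> {"method": "move_arm", "body": {
  "deltas": [
    [[0, -0.01, 0, 0], [0, -0.05, 0, 0], [0, -0.1, 0, 0], [0, -0.1, 0, 0], [0, -0.1, 0, 0]]
  ]
}}

```text
time: 9.4
ee_pos: [0.4659, -0.0996, 0.1374]
tcp_rot: [-89.9, 0.0, -106.3]
wrist_force: [-0.4, 0.1, -0.6]
opening: 0.0003
```

>>> {"method": "move_arm", "body": {
  "deltas": [
    [[0.05, -0.01, -0.05, 0], [0.1, -0.02, -0.1, 0], [0.1, -0.02, -0.1, 0], [0.1, -0.02, -0.1, 0], [0.1, -0.02, -0.1, 0]]
  ]
}}

```text
time: 9.9
ee_pos: [0.3404, -0.1676, 0.1555]
tcp_rot: [-90.0, 0.0, -106.5]
wrist_force: [0.5, -0.3, 0.6]
opening: -0.0001
```

Run:
```python
from h import *
o=get_obs(); print(o['time'],o['ee_pos'].round(4),o['wrist_force'].round(1)); c=tabq('side')
hsv=cv2.cvtColor(c['color'],cv2.COLOR_BGR2HSV); m=cv2.inRange(hsv,(105,130,40),(130,255,255)); w_=np.zeros_like(m); cv2.circle(w_,(208,258),16,255,-1); v,u=np.nonzero(m&w_)
P=np.array([(lambda od:od[0]+od[1]*c['range_z'][b,a])(ray(c,a,b)) for a,b in zip(u,v)]); print('button',len(P),np.percentile(P[:,2],[10,50,90]).round(4))
s0=cv2.imread('pics/side0.png'); s1=c['color']
cv2.imwrite('pics/p10.png',np.hstack([s0[80:380,120:350],s1[80:380,120:350]]))
t=camera('top')['color'];t0=cv2.imread('pics/top0.png'); 
for nm,A,B,bx in(('vial side',s0,s1,(178,152,26,26)),('bottle side',s0,s1,(230,112,32,46)),('rotor side',s0,s1,(258,308,66,60)),('bottle top',t0,t,(145,160,45,45)),('vial top',t0,t,(193,235,25,25)),('rotor top',t0,t,(350,195,55,55))):
    x,y,w2,h=bx; f=lambda I:cv2.cvtColor(I,cv2.COLOR_BGR2GRAY)[y:y+h,x:x+w2].astype(np.float32); print(nm,np.round(cv2.phaseCorrelate(f(A),f(B)),2))if 0 else print(nm,[np.round(k,2) for k in cv2.phaseCorrelate(f(A),f(B))])
```

```text
9.9 [ 0.3404 -0.1676  0.1555] [ 0.5 -0.3  0.6]
side tab q all -90.1 min/max [-92.7 -88.4] 43 top: -90.7 [-93.1 -88.9] 24
button 202 [0.0745 0.0814 0.0832]
vial side [array([0.48, 0.47]), np.float64(1.0)]
bottle side [array([0.13, 0.1 ]), np.float64(0.9)]
rotor side [array([0.11, 0.01]), np.float64(0.96)]
bottle top [array([0.68, 0.5 ]), np.float64(1.11)]
vial top [array([0.27, 0.37]), np.float64(0.99)]
rotor top [array([-0.02,  0.02]), np.float64(1.0)]
```

View pics/p10.png

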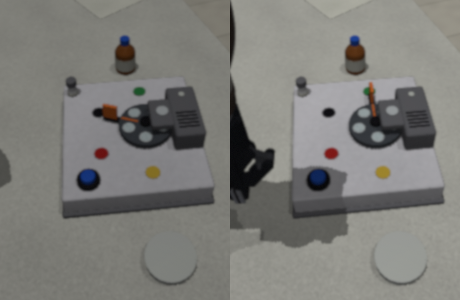

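Comparing before and after, the tab now points at the green dot, at (371,92) in the right half. The button is up again (z ≈ 0.081), the vial, bottle and rotor pack haven't moved, and the arm is clear. I'm handing the job in.

```bash
python3 -c "
from workcell import job_done; print(job_done())"
```

```text
the job is handed in; nothing more can be done
None
```

I pushed the tab around to the green dot, pressed the start button fully down and released it, then moved clear and handed the job in at about 10 s. `job_done` gives no verdict, so the result rests on my own checks.

- **Turret:** the last look from the side camera put the tab at -90.1° to -90.7°, against -90° for the green dot. That is about 1 mm at the pointer, where 12 mm is allowed.
- **Button:** its visible top dropped from about 81 mm to 74 mm, nearly level with its housing, with 15.6 N at the wrist. It came back up to 81 mm afterwards.
- **Loose items:** the before and after pictures show the vial, bottle and rotor pack moved by less than 1 pixel (under about 2 mm).
- **Clearance:** the arm was clear of everything at the end, with wrist force close to zero.

**Disagreement:** both cameras showed the shut fingertips about 40 mm higher than the reported TCP. Because of that, my first push passed over the tab without touching it. I corrected the height from the images and pushed again; I did not find the cause of the offset.

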